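# Unclamp a porcelain switch handle from its quarter-turn stud

### The arm

A 6-joint arm with a two-finger parallel gripper is mounted at the origin on the work surface. World frame = base frame: x ahead of the robot, y to its left, z up, the work surface at z = 0. Lengths are in mm, angles in rad, forces in N, time in s.
With the tool pointing down it reaches from about 350 to 775 mm from the base axis. Payload 7.3 kg.
Tool frame: the origin (TCP) lies at the very end of the fingers, on their centre line; the grasp point (between the pads) lies 19 mm behind it; z points along the fingers, y is the line along which they close (so a half turn about z gives the same grasp; the last joint's range is limited). The gripper opens to 92 mm and grips with 3 to 60 N. Pads are 19 mm wide; open, the fingers measure 130 mm over their backs; the gripper's body (75 mm by 190 mm) begins 47 mm behind the grasp point.
Start: joints at [-1.358, 0.342, 1.524, -0, 1.275, -0.146], TCP at [184.377, -491.579, 226.741] pointing down, gripper open.
Joint ranges: [-2.53, 2.53], [-0.77, 2.02], [0.04, 2.7], [-1, 4.14], [0.28, 2.66], [-3.11, 3.11]. Speed limits (rad/s): [2.57, 2.57, 3.14, 3.14, 3.14, 3.14].

### API

Orientations are given as [roll, pitch, yaw] about the fixed x, y, z axes, in that order (R = Rz(yaw) Ry(pitch) Rx(roll)).
In Python, from plant import * gives the robot as it stands.
- The arm moves only by the tool arm_command, never from a script. Its arguments are lists of equal length, an entry for each row: "gripper": the finger opening in mm, from 0 to 91.8; "dp": the shift along the tool's x, y, z in units of 25 mm (1.0 is 25 mm), a list of three; "twist": the turn about the tool's z in units of 5 degrees (1.0 is 5 degrees). A call has exactly 5 rows; each row shifts and turns the commanded pose from where the row before left it, along the tool's axes as they then stand; what a row does not reach is not made up. A row lasts 1/8 s, in which the tool goes at most 62.5 mm and 10.7 degrees, less where a joint would pass 70% of its speed; a pose out of reach is approached as far as the arm can. A call is refused whole if a number of a shift passes 1 or a number of a turn 1, either way. A call with a gripper value outside its range is refused whole. The fingers move at their own pace and stop on an object; the grip force is fixed at half the most. Time passes only in rows, so rows that do not move let the fingers close, or fill a call up. It gives the time, the measured TCP pose, the force, the opening and the grip force at its end, in the units of the state.
- get_obs(): the state, without advancing time (a new reading comes with each control period).
- capture(name): name is "side" or "top" or "wrist"; returns the picture (420x560x3 uint8, red, green, blue); there is no depth.
- get_calibration(name): a dict with "mtx" (3x3 intrinsics, pixels), "position" and "attitude" of the camera in the world; the wrist camera has in their place "mount" (4x4, takes a point from camera to tool coordinates, whose origin is the TCP and whose axes are the flange's). Camera axes: x right, y down, z forward; pixel columns grow to the right and rows downward; lengths in mm; the calibration is good to about 2 mm. A picture is of the moment at which its call begins: read the wrist's pose just before it. get_calibration takes no time and is no camera call.
- close_job(): hands the job in; it is judged then, once.
The state is a dict: "time": time; "joint_positions": joint angles; "dq": joint speeds; "tau": joint torques, N m; "tool_pos": TCP position; "tcp_rot": TCP orientation; "contact_force": force on the tool from outside, world axes, zero at the start; "moment": the same for the moment, N m; "grip_width": finger opening in mm; "finger_force": force on a finger pad.
Only numpy, scipy, OpenCV 4.12 (cv2) and the standard library are available. Lean on these libraries where they do the work, as an engineer would, in place of code of your own. Each camera call takes 0.05 s, during which the arm holds its last target. There are 200 camera calls.

### The job

Strip the clamping stud from the top down: turn the wing nut until its wings line up with the bar-shaped head of the stud, lift it off and stand it, wings up, in the wide bay of the hardware tray; only then take off the spacer ring and lay it flat in the narrow bay; last, lift the porcelain handle off the stud and set it down gently, hole upright, centred on the dark kiln tile with its arms along the tile's length. Let go of each piece when it is in place, and do not disturb the other two handles, the round housing or the jar.

Things in the scene. Friction and masses are not known exactly. Their poses are not given: they have to be found in the camera images.
- jig: Fixed jig, any yaw. Origin: centre of the underside of its dark round steel plate (dia 130, 10 mm thick), on the table; z up. Two upright pins (dia 8 mm, tops 62 mm above the table) at x = +38, y = +-17 mm straddle one arm of the clamped handle so it cannot turn. Stack at the start, heights above the table: handle 30-62, spacer 62-76, wing nut 76-108 mm.
- stud_head (a point): Top centre of the stud, on the jig's axis, 95 mm above the table; axes as the jig. Head: bar 22 mm long (x), 7.5 wide (y), 6 high. Below it, heights above the table: neck dia 9 mm (79-89), pillar dia 22 mm (30-79), seat dia 40 mm (10-30).
- wing_nut: Loose steel wing nut, 0.06-0.13 kg. Origin: centre of underside, z up, x through both wings. Foot dia 48 x 5 mm, bore 24 mm; over it a bridge (5-11 mm) with a slot 26 mm long (x) x 12.5 mm. Two upright wings 9 mm thick (x), 16 wide, tops 32 mm above the underside, flat outer faces at x = +-25 mm: grip these.
- nut_slot (a point): Centre of the nut's slot, 11 mm above its underside, axes as the nut; slot along x, in line with the wings. At the start it is 50 to 90 degrees across the stud's head, either way, 2 mm below it. The nut turns freely both ways, no stop, and lifts only with wings in line with the head within about 5 degrees; clear after 20 mm of lift.
- spacer: Loose aluminium spacer ring, outer diameter 40 mm, bore 25 mm, 14 mm high, 0.05 kg. Origin: centre of its underside. Starts on the handle's hub, round the pillar; it clears the head of the stud after 33 mm of lift.
- handle: Loose grey porcelain handle on the stud, 0.10-0.20 kg. Origin: centre of the hub's underside; z up along its 25 mm bore, x along the arms. Hub 44 mm wide (at 5-27 mm height), 32 mm high, foot dia 36; two round arms 16-21 mm thick, axis 16 mm above the underside, ends at x = +-53 mm. Grip the hub along y; clears the stud after 65 mm of lift.
- tray: Fixed grey hardware tray, 225 x 125 mm (x, y), walls 5 mm thick and 24 mm high above the table. Origin: centre of the underside; z up. A cross wall at x = +20 mm parts a wide bay (-x side, 125 mm inside) from a narrow bay (+x side, 85 mm inside); both are 115 mm inside along y. Floor top at 4 mm.
- wide_bay (a point): Centre of the wide bay's floor, axes as the tray.
- narrow_bay (a point): Centre of the narrow bay's floor, axes as the tray.
- kiln_tile: Fixed dark grey kiln tile, 124 x 66 x 6 mm (x, y, z), lying on the 15 mm thick plywood ware board in one of the three places of a row at 80 mm pitch; the row runs along the tile's y. Origin: centre of its underside (15 mm above the table); the top is 21 mm above the table. x along its length, parallel to the arms of the row's handles.
- row_handle_a: Bystander: loose handle like the clamped one, standing on the ware board (underside 15 mm above the table). Origin: centre of the hub's underside, x along the arms.
- row_handle_b: Bystander: another such handle on the ware board.
- housing: Bystander: loose round porcelain switch housing, diameter 72 mm, 50 mm high, standing on the table beyond the jig. Origin: centre of the underside.
- glaze_jar: Bystander: loose jar, diameter 54 mm, 65 mm high, between the robot and the jig. Origin: centre of the underside.

How it is judged:
By the outcome, as a careful person would: the job done as asked, in the order asked, and still so for the second after the job is handed in, with the robot touching nothing.
It also fails if it takes over 67 s, if anything falls off the work surface, if the arm or the gripper's body presses on something with over 40 N, if the wrist force passes 120 N, or if a joint passes its speed limit or range.

## Working session

There is one attempt and no reset: what is moved stays moved. The work goes in short steps, Python scripts to look and compute and a tool call to move; the robot and the scene stay as the last step left them, time stands still between calls to the robot, and variables do not carry over. Pictures are saved under pics/ and viewed, at most 10 in all, crops included, and the job is handed in when it is done.

Besides the shell and the picture viewer there is one more tool, called after ">>>" as a command line: name --pt "numbers of a row" for each row, then --argument value for the rest. arm_command: Moves the arm, as the interface text tells. Its arguments: {"type":"object","properties":{"gripper":{"type":"array"},"dp":{"type":"array"},"twist":{"type":"array"}},"required":["gripper","dp","twist"]}

```bash
mkdir -p pics; ls
cat > h.py <<'E'
from plant import *
import numpy as np, cv2
from scipy.spatial.transform import Rotation as Ro
def cam(name):
    c=get_calibration(name); K=np.array(c["mtx"])
    if name=="wrist":
        o=get_obs(); T=np.eye(4); T[:3,:3]=Ro.from_euler('xyz',o["tcp_rot"]).as_matrix(); T[:3,3]=o["tool_pos"]
        M=T@np.array(c["mount"]); return K,M[:3,:3],M[:3,3]
    a=np.array(c["attitude"]); R=a if a.shape==(3,3) else Ro.from_euler('xyz',a).as_matrix()
    return K,R,np.array(c["position"])
def ray(C,u,v,z):
    K,R,p=C; d=R@np.linalg.solve(K,[u,v,1.]); return p+d*(z-p[2])/d[2]
def proj(C,P):
    K,R,p=C; q=K@(R.T@(np.array(P)-p)); return q[:2]/q[2]
def snap(name,fn=None):
    C=cam(name); im=cv2.cvtColor(capture(name),cv2.COLOR_RGB2BGR)
    if fn: cv2.imwrite('pics/'+fn,im)
    return C,im
E
python3 - <<'E'
from h import *
print(get_obs())
for n in("top","side","wrist"): print(n,get_calibration(n))
snap("top","top0.png");snap("side","side0.png")
E
```

```text
pics
{'time': 0.0, 'joint_positions': array([-1.35799674e+00,  3.42708605e-01,  1.52503661e+00, -1.65866461e-05,
        1.27539375e+00, -1.45992323e-01]), 'dq': array([-4.88675939e-04, -7.64256933e-04, -1.05957633e-03, -1.47326801e-03,
       -8.32731568e-05, -6.07800414e-04]), 'tau': array([ 1.06195031e-05, -4.31236482e+01, -2.44225019e+01,  7.16396095e-02,
        5.57000900e-02, -1.38256519e-04]), 'tool_pos': array([ 184.28128528, -491.15049292,  226.04545552]), 'tcp_rot': array([-3.14006049e+00, -2.09255584e-04,  3.58796587e-01]), 'contact_force': array([-0.22075181, -0.69567809,  0.44366048]), 'moment': array([-0.01332787, -0.05470532,  0.0121187 ]), 'finger_force': 0.0, 'grip_width': 91.81181719619488}
top {'mtx': array([[492.1802401 ,   0.        , 275.41825995],
       [  0.        , 492.1802401 , 209.95279246],
       [  0.        ,   0.        ,   1.        ]]), 'position': array([ 431.60278219,   -6.18949394, 1251.7025289 ]), 'attitude': array([-3.0249034 ,  0.00620818, -1.56770895])}
side {'mtx': array([[476.37989996,   0.        , 275.91337934],
       [  0.        , 476.37989996, 213.31047769],
       [  0.        ,   0.        ,   1.        ]]), 'position': array([-209.01960012,  747.13187304,  724.5351501 ]), 'attitude': array([-2.12562266, -0.01230663, -2.33342023])}
wrist {'mtx': array([[328.74996459,   0.        , 275.43907491],
       [  0.        , 328.74996459, 213.50850956],
       [  0.        ,   0.        ,   1.        ]]), 'mount': array([[ 8.07860889e-04, -9.54180366e-01, -2.99230977e-01,
         8.05022023e+01],
       [ 9.99999526e-01,  6.08011418e-04,  7.60977193e-04,
         1.13676685e+00],
       [-5.44173645e-04, -2.99231450e-01,  9.54180404e-01,
        -1.57531646e+02],
       [ 0.00000000e+00,  0.00000000e+00,  0.00000000e+00,
         1.00000000e+00]])}
```

View pics/top0.png

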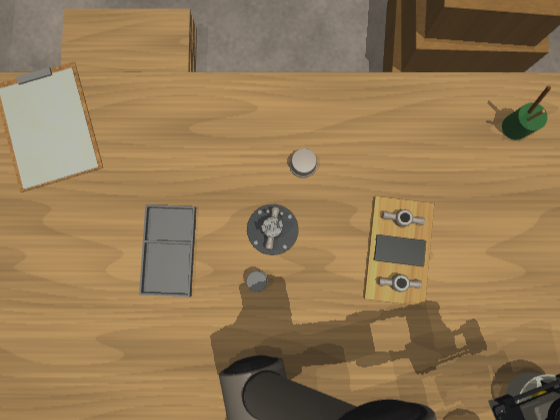

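View pics/side0.png

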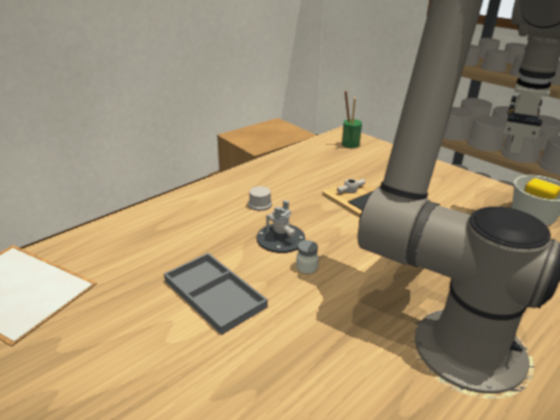

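The top view shows the tray at about (168,250) with its narrow bay uppermost, the jig at (272,229) and the tile at (400,250) between the row handles. The jar is at (257,281) and the housing at (304,161). The side view agrees. Next I'll measure these coarsely.

```bash
cat > m.py <<'E'
from h import *
C=cam("top"); im=cv2.imread('pics/top0.png'); hsv=cv2.cvtColor(im,cv2.COLOR_BGR2HSV)
g=((hsv[...,1]<70)&(hsv[...,2]<150)).astype(np.uint8)*255
def rect(x0,x1,y0,y1,z,m=g):
    s=np.zeros_like(m); s[y0:y1,x0:x1]=m[y0:y1,x0:x1]
    cs,_=cv2.findContours(s,cv2.RETR_EXTERNAL,cv2.CHAIN_APPROX_NONE); c=max(cs,key=cv2.contourArea)
    P=np.array([ray(C,*q[0],z)[:2] for q in c],np.float32); return P
for n,a in dict(tray=(125,210,190,310,24),tile=(368,434,230,271,21)).items():
    P=rect(*a); r=cv2.minAreaRect(P); print(n,np.round(r[0],1),np.round(r[1],1),round(r[2],1))
P=rect(235,310,195,262,10); print("jig",cv2.minEnclosingCircle(P), cv2.fitEllipse(P))
for n,u,v,z in(("jar",257,279,65),("hous",304,160,50),("ha",405,217,47),("hb",401,283,47),("jigc",272,229,10)): print(n,ray(C,u,v,z).round(0))
E
python3 m.py
```

```text
tray [474.9 270.9] [128.2 224.7] 88.0
tile [ 476.1 -307.9] [123.   63.9] 83.2
jig ((528.8252563476562, 10.036224365234375), 64.3836669921875) ((528.4863891601562, 10.12285327911377), (125.17897033691406, 126.75503540039062), 162.48313903808594)
jar [405.  45.  65.]
hous [698. -69.  50.]
ha [ 556. -317.   47.]
hb [ 396. -303.   47.]
jigc [529.  10.  10.]
```

>>> arm_command --gripper '[91.8,91.8,91.8,91.8,91.8]' --pt "1 -0.7 0" --pt "1 -0.7 0" --pt "1 -0.7 0" --pt "1 -0.7 0" --pt "1 -0.7 0" --twist '[0,0,0,0,0]'

```text
time: 0.72
tool_pos: [271.1, -364.7, 226.4]
tcp_rot: [-3.141, 0.0, 0.359]
contact_force: [0.2, -0.3, 0.5]
grip_width: 91.9
finger_force: 0.0
```

>>> arm_command --gripper '[91.8,91.8,91.8,91.8,91.8]' --pt "1 -0.7 0" --pt "1 -0.7 0" --pt "1 -0.7 0" --pt "1 -0.7 0" --pt "1 -0.7 0" --twist '[0,0,0,0,0]'

```text
time: 1.35
tool_pos: [357.3, -238.9, 226.5]
tcp_rot: [-3.141, 0.0, 0.359]
contact_force: [0.3, 0.1, -0.5]
grip_width: 92.0
finger_force: 0.0
```

>>> arm_command --gripper '[91.8,91.8,91.8,91.8,91.8]' --pt "1 -0.7 0" --pt "1 -0.7 0" --pt "1 -0.7 0" --pt "1 -0.7 0" --pt "1 -0.7 0" --twist '[0,0,0,0,0]'

```text
time: 1.98
tool_pos: [443.6, -113.1, 226.4]
tcp_rot: [-3.141, 0.001, 0.359]
contact_force: [-0.0, -0.9, -0.8]
grip_width: 91.9
finger_force: 0.0
```

>>> arm_command --gripper '[91.8,91.8,91.8,91.8,91.8]' --pt "1 -0.7 0" --pt "1 -0.7 0" --pt "1 -0.7 0" --pt "1 -0.7 0" --pt "0.9 -0.6 0" --twist '[0,0,0,0,0]'

```text
time: 2.6
tool_pos: [528.4, 9.5, 226.3]
tcp_rot: [-3.141, 0.001, 0.359]
contact_force: [-0.7, 0.6, 0.2]
grip_width: 91.6
finger_force: 0.0
```

Run:
```python
from h import *
print(get_obs()["tool_pos"])
C,im=snap("wrist","w1.png")
x,y=proj(C,[528.5,10,95]).round().astype(int); print(x,y)
x=int(np.clip(x,120,440));y=int(np.clip(y,90,330))
cv2.imwrite('pics/w1c.png',cv2.resize(im[y-90:y+90,x-120:x+120],None,fx=3.33,fy=3.33,interpolation=cv2.INTER_CUBIC)); print(x,y)
```

```text
[528.4346975    9.52337303 226.26961471]
274 203
274 203
```

View pics/w1c.png

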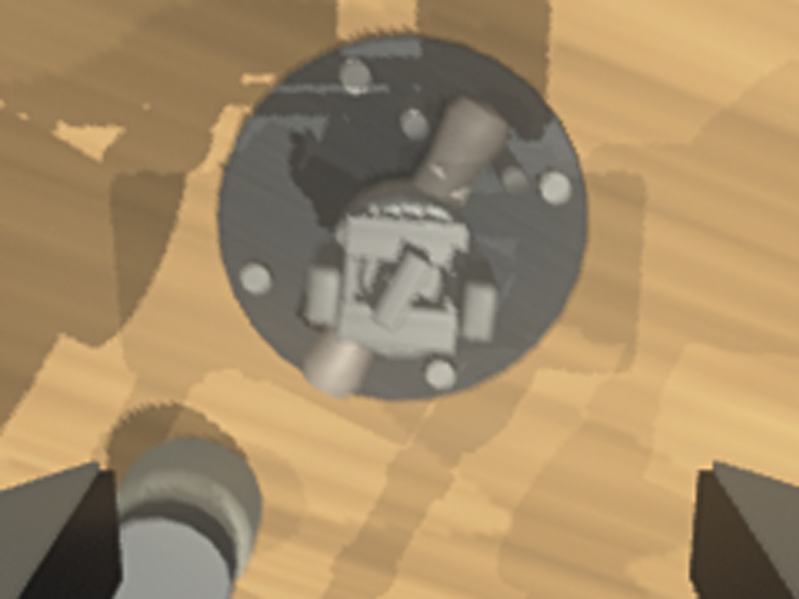

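The crop shows the nut's wings at crop (322,295) and (480,312), and the head bar at about (388,310)–(420,262). The two pin tops are at (413,123) and (513,176), and the jar is at lower left.

```bash
cat > w.py <<'E'
from h import *
C=list(cam("wrist"))
im=cv2.imread('pics/w1.png')
def f(x,y): return 274-120+x/3.33, 203-90+y/3.33
def P(x,y,z): return ray(C,*f(x,y),z)[:2]
a=lambda d: np.degrees(np.arctan2(d[1],d[0])).round(1)
w1,w2=P(322,300,104),P(480,317,104); print("wings",w1,w2,(w1+w2)/2,np.linalg.norm(w1-w2),a(w1-w2))
h1,h2=P(388,315,95),P(420,257,95); print("head",h1,h2,(h1+h2)/2,np.linalg.norm(h1-h2),a(h2-h1))
p1,p2=P(413,118,62),P(513,172,62); d=p1-p2; print("pins",p1,p2,np.linalg.norm(d),a(d)-90)
ax=P(403,286,95); print("axis->pinmid",a((p1+p2)/2-ax),np.linalg.norm((p1+p2)/2-ax))
hsv=cv2.cvtColor(im,cv2.COLOR_BGR2HSV); g=((hsv[...,1]<75)&(hsv[...,2]<150)).astype(np.uint8)*255
pc=np.array([P(x,y,10) for x,y in((218,215),(588,205),(400,35),(410,400))],np.float32); print("plate",cv2.minEnclosingCircle(pc))
E
python3 w.py
```

```text
wings [524.94468792  31.89054033] [535.3915524   -9.05371624] [530.16812016  11.41841205] 42.255995113439134 104.3
head [524.7299427   13.27768889] [543.10100439  10.88659544] [533.91547355  12.08214216] 18.526015099099975 -7.4
pins [573.84864398  24.36645145] [569.59045762  -8.73929748] 33.378477546218264 -7.299999999999997
axis->pinmid -6.8 38.09370975858526
plate ((532.7305297851562, 11.963059425354004), 64.23839569091797)
```

Pins, head and plate agree: the axis is at about (532.5,11.5), the jig yaw is −7.3°, and the wings lie along 104.3°, so the nut needs +68.4°. Next I align and descend.

>>> arm_command --gripper '[91.8,91.8,91.8,91.8,91.8]' --pt "0.16 0 0.9" --pt "0 0 0.9" --pt "0 0 0.9" --pt "0 0 0.9" --pt "0 0 0.9" --twist '[1,0.25,0,0,0]'

```text
time: 3.28
tool_pos: [531.4, 9.6, 113.2]
tcp_rot: [-3.142, 0.001, 0.25]
contact_force: [-0.4, 0.1, -0.4]
grip_width: 91.9
finger_force: 0.0
```

>>> arm_command --gripper '[91.8,91.8,60,50,40]' --pt "0 0 0.7" --pt "0 0 0.5" --pt "0 0 0.23" --pt "0 0 0" --pt "0 0 0" --twist '[0,0,0,0,0]'

```text
time: 3.9
tool_pos: [532.3, 9.8, 79.0]
tcp_rot: [3.141, -0.001, 0.25]
contact_force: [0.3, -0.4, -0.2]
grip_width: 66.1
finger_force: 0.0
```

>>> arm_command --gripper '[40,40,40,40,40]' --pt "0 0 0" --pt "0 0 0" --pt "0 0 0" --pt "0 0 0" --pt "0 0 0" --twist '[0,0,0,0,0]'

```text
time: 4.53
tool_pos: [532.1, 10.0, 78.9]
tcp_rot: [3.142, -0.001, 0.25]
contact_force: [-1.6, 2.6, 5.5]
grip_width: 49.8
finger_force: 30.0
```

>>> arm_command --gripper '[40,40,40,40,40]' --pt "0 -0.04 0" --pt "0 0 0" --pt "0 0 0" --pt "0 0 0" --pt "0 0 0" --twist '[-0.8,-1,-1,-1,-1]'

```text
time: 5.15
tool_pos: [532.2, 10.8, 78.9]
tcp_rot: [3.141, -0.001, 0.671]
contact_force: [-0.1, 1.2, 4.4]
grip_width: 49.9
finger_force: 30.0
```

>>> arm_command --gripper '[40,40,40,40,40]' --pt "0 0 0" --pt "0 0 0" --pt "0 0 0" --pt "0 0 0" --pt "0 0 0" --twist '[-1,-1,-1,-1,-1]'

```text
time: 5.78
tool_pos: [531.9, 11.5, 78.9]
tcp_rot: [3.141, -0.001, 1.107]
contact_force: [-2.1, 5.1, 6.4]
grip_width: 49.8
finger_force: 30.0
```

>>> arm_command --gripper '[40,40,40,40,40]' --pt "0 0 0" --pt "0 0 0" --pt "0 0 0" --pt "0 0 0" --pt "0 0 0" --twist '[-1,-1,-1,-0.88,0]'

```text
time: 6.4
tool_pos: [531.4, 11.7, 78.9]
tcp_rot: [-3.141, -0.001, 1.444]
contact_force: [-2.8, 4.7, 6.8]
grip_width: 49.8
finger_force: 30.0
```

Run:
```python
from h import *
o=get_obs(); print(o["tool_pos"],o["tcp_rot"],o["contact_force"],o["moment"])
C,im=snap("wrist","w2.png")
x,y=proj(C,[532,11,95]).round().astype(int); print(x,y)
y=min(y,330);x0,y0=x-100,y-90
cv2.imwrite('pics/w2c.png',cv2.resize(im[y-90:y+90,x-100:x+100],None,fx=3,fy=3,interpolation=cv2.INTER_CUBIC)); print(x,y)
```

```text
[531.39397001  11.71529178  78.86574976] [-3.14118023e+00 -1.10054719e-03  1.44438516e+00] [-2.84046687  4.72995679  6.82815246] [0.82964055 0.29554499 0.07999855]
277 285
277 285
```

View pics/w2c.png

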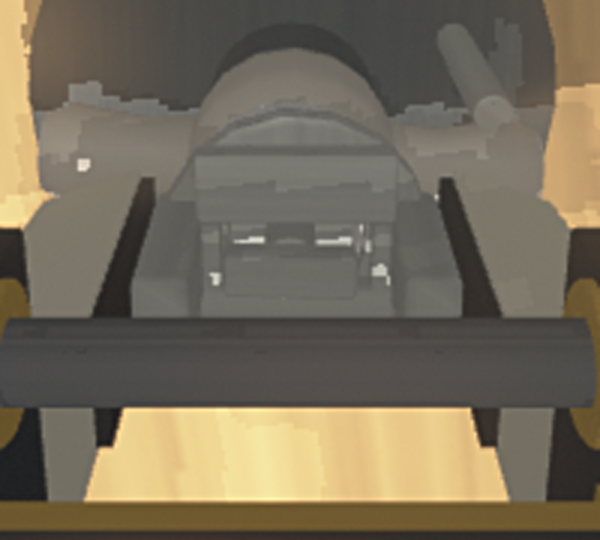

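The head bar (crop 222–358, rows 258–296) lies level between the fingers, so it is aligned with the slot. Next I lift gently.

>>> arm_command --gripper '[40,40,40,40,40]' --pt "0.03 0 -0.1" --pt "0 0 -0.15" --pt "0 0 -0.2" --pt "0 0 -0.2" --pt "0 0 -0.2" --twist '[0,0,0,0,0]'

```text
time: 7.08
tool_pos: [531.9, 11.5, 100.1]
tcp_rot: [3.141, 0.0, 1.444]
contact_force: [-0.4, -0.3, -1.3]
grip_width: 49.8
finger_force: 30.0
```

>>> arm_command --gripper '[40,40,40,40,40]' --pt "0.1 0 -0.8" --pt "0.8 -0.4 0" --pt "1 -0.55 0" --pt "1 -0.55 0" --pt "1 -0.55 0" --twist '[0,0,0,0,0]'

```text
time: 7.7
tool_pos: [493.7, 115.5, 120.4]
tcp_rot: [3.14, -0.0, 1.443]
contact_force: [-0.1, -0.2, -1.4]
grip_width: 49.8
finger_force: 30.0
```

>>> arm_command --gripper '[40,40,40,40,40]' --pt "1 -0.55 0" --pt "1 -0.55 0" --pt "1 -0.55 0" --pt "1 -0.55 0" --pt "1 -0.55 0.2" --twist '[0,0,0,0,0]'

```text
time: 8.32
tool_pos: [441.6, 248.6, 115.6]
tcp_rot: [3.139, -0.001, 1.443]
contact_force: [1.0, 0.6, -1.8]
grip_width: 49.4
finger_force: 30.0
```

>>> arm_command --gripper '[40,40,40,40,40]' --pt "0.9 -0.5 0.7" --pt "0 0 0.9" --pt "0 0 0.9" --pt "0 0 0.8" --pt "0 0 0.4" --twist '[0,0,0,-0.5,-0.5]'

```text
time: 8.95
tool_pos: [431.8, 271.4, 21.7]
tcp_rot: [3.141, 0.0, 1.532]
contact_force: [0.7, -0.1, -1.2]
grip_width: 50.1
finger_force: 30.0
```

>>> arm_command --gripper '[40,40,40,40,40]' --pt "0 0 0.3" --pt "0 0 0.12" --pt "0 0 0.08" --pt "0 0 0.05" --pt "0 0 0" --twist '[0,0,0,0,0]'

```text
time: 9.57
tool_pos: [431.5, 271.5, 8.6]
tcp_rot: [3.141, -0.0, 1.531]
contact_force: [-0.6, -0.1, -1.3]
grip_width: 49.6
finger_force: 30.0
```

>>> arm_command --gripper '[40,40,64,64,64]' --pt "0 0 0.06" --pt "0 0 0" --pt "0 0 0" --pt "0 0 0" --pt "0 0 0" --twist '[0,0,0,0,0]'

```text
time: 10.2
tool_pos: [431.5, 271.4, 7.0]
tcp_rot: [3.141, 0.0, 1.531]
contact_force: [-0.4, 0.5, -0.0]
grip_width: 63.9
finger_force: 0.0
```

>>> arm_command --gripper '[64,64,64,64,64]' --pt "0 0 -0.3" --pt "0 0 -0.8" --pt "0 0 -1" --pt "0 0 -1" --pt "0 0 -1" --twist '[0,0,0,0,0]'

```text
time: 10.82
tool_pos: [431.4, 271.4, 110.8]
tcp_rot: [3.141, -0.0, 1.531]
contact_force: [1.1, 0.2, -0.3]
grip_width: 63.9
finger_force: 0.0
```

>>> arm_command --gripper '[64,64,64,64,64]' --pt "-1 0.43 0" --pt "-1 0.43 0" --pt "-1 0.43 0" --pt "-1 0.43 0" --pt "-1 0.43 0" --twist '[0,0,0,0,0]'

```text
time: 11.45
tool_pos: [480.5, 143.6, 110.0]
tcp_rot: [3.141, -0.0, 1.531]
contact_force: [-0.1, -0.8, -0.3]
grip_width: 63.9
finger_force: 0.0
```

>>> arm_command --gripper '[64,64,64,64,64]' --pt "-1 0.43 0" --pt "-1 0.43 0" --pt "-1 0.43 0" --pt "-1 0.43 0" --pt "-1 0.43 0" --twist '[0,0,0,0,0]'

```text
time: 12.08
tool_pos: [529.2, 16.5, 110.0]
tcp_rot: [3.141, 0.0, 1.531]
contact_force: [0.8, 0.7, -0.3]
grip_width: 64.2
finger_force: 0.0
```

>>> arm_command --gripper '[80,80,80,80,80]' --pt "-0.22 0.14 0" --pt "0 0 0" --pt "0 0 0" --pt "0 0 0" --pt "0 0 0" --twist '[-1,-1,-1,-1,-1]'

```text
time: 12.7
tool_pos: [532.1, 11.7, 110.0]
tcp_rot: [3.141, 0.0, 1.97]
contact_force: [-0.1, -0.9, 0.0]
grip_width: 79.9
finger_force: 0.0
```

>>> arm_command --gripper '[80,80,80,80,80]' --pt "0 0 0" --pt "0 0 0" --pt "0 0 0" --pt "0 0 0" --pt "0 0 0" --twist '[-1,-1,-1,-1,-1]'

```text
time: 13.32
tool_pos: [532.1, 11.7, 110.0]
tcp_rot: [3.141, 0.0, 2.406]
contact_force: [0.1, 0.3, -0.4]
grip_width: 80.0
finger_force: 0.0
```

>>> arm_command --gripper '[80,80,80,80,80]' --pt "0 0 0" --pt "0 0 0" --pt "0 0 0" --pt "0 0 0" --pt "0 0 0" --twist '[-1,-1,-1,-1,-1]'

```text
time: 13.95
tool_pos: [532.1, 11.7, 110.0]
tcp_rot: [-3.142, 0.0, 2.843]
contact_force: [0.3, 0.4, -0.2]
grip_width: 79.9
finger_force: 0.0
```

>>> arm_command --gripper '[80,80,80,80,80]' --pt "0 0 0" --pt "0 0 0" --pt "0 0 0.3" --pt "0 0 0.4" --pt "0 0 0.3" --twist '[-1,-1,0,0,0]'

```text
time: 14.58
tool_pos: [531.7, 11.8, 83.5]
tcp_rot: [-3.142, -0.001, 3.013]
contact_force: [0.4, -1.0, -0.1]
grip_width: 80.1
finger_force: 0.0
```

>>> arm_command --gripper '[80,80,80,30,30]' --pt "0 0 0.4" --pt "0 0 0.3" --pt "0 0 0.17" --pt "0 0 0" --pt "0 0 0" --twist '[0,0,0,0,0]'

```text
time: 15.2
tool_pos: [532.3, 11.7, 62.9]
tcp_rot: [-3.142, 0.001, 3.014]
contact_force: [-0.6, -0.3, -0.4]
grip_width: 64.6
finger_force: 0.0
```

>>> arm_command --gripper '[30,30,30,30,30]' --pt "0 0 0" --pt "0 0 0" --pt "0 0 0" --pt "0 0 0" --pt "0 0 0" --twist '[0,0,0,0,0]'

```text
time: 15.82
tool_pos: [532.3, 11.7, 62.9]
tcp_rot: [-3.141, 0.0, 3.014]
contact_force: [-0.1, -0.9, 2.0]
grip_width: 39.6
finger_force: 30.0
```

>>> arm_command --gripper '[30,30,30,30,30]' --pt "0 0 -0.1" --pt "0 0 -0.3" --pt "0 0 -0.4" --pt "0 0 -0.6" --pt "0 0 -0.6" --twist '[0,0,0,0,0]'

```text
time: 16.45
tool_pos: [532.4, 11.7, 114.1]
tcp_rot: [-3.142, 0.001, 3.014]
contact_force: [1.0, 0.3, -0.9]
grip_width: 39.5
finger_force: 30.0
```

>>> arm_command --gripper '[30,30,30,30,30]' --pt "0 0.3 0" --pt "0.1 1 0" --pt "0.1 1 0" --pt "0.1 1 0" --pt "0.1 1 0" --twist '[0,0,0,0,0]'

```text
time: 17.08
tool_pos: [535.5, 120.9, 112.3]
tcp_rot: [-3.141, -0.001, 3.014]
contact_force: [-0.0, 0.6, 0.3]
grip_width: 38.9
finger_force: 30.0
```

>>> arm_command --gripper '[30,30,30,30,30]' --pt "0.1 1 0" --pt "0.1 1 0" --pt "0.1 1 0" --pt "0.1 1 0" --pt "0.1 1 0" --twist '[0,0,0,0,0]'

```text
time: 17.7
tool_pos: [538.8, 246.4, 112.2]
tcp_rot: [-3.141, -0.001, 3.015]
contact_force: [-0.5, 0.5, -0.2]
grip_width: 39.5
finger_force: 30.0
```

>>> arm_command --gripper '[30,30,30,30,30]' --pt "0.1 0.9 0.3" --pt "0 0.1 0.9" --pt "0 0 0.9" --pt "0 0 0.6" --pt "0 0 0.4" --twist '[0,0,0,0,0]'

```text
time: 18.32
tool_pos: [539.7, 270.3, 34.1]
tcp_rot: [-3.141, -0.001, 3.014]
contact_force: [0.0, 0.4, -0.1]
grip_width: 39.5
finger_force: 30.0
```

>>> arm_command --gripper '[30,30,30,30,30]' --pt "0 0 0.5" --pt "0 0 0.3" --pt "0 0 0.2" --pt "0 0 0" --pt "0 0 0" --twist '[0,0,0,0,0]'

```text
time: 18.95
tool_pos: [540.3, 270.4, 10.6]
tcp_rot: [3.141, 0.001, 3.014]
contact_force: [-0.2, 1.2, -0.6]
grip_width: 39.5
finger_force: 30.0
```

>>> arm_command --gripper '[30,30,30,30,30]' --pt "0 0 0.14" --pt "0 0 0.05" --pt "0 0 0.02" --pt "0 0 0" --pt "0 0 0" --twist '[0,0,0,0,0]'

```text
time: 19.58
tool_pos: [540.1, 270.3, 5.0]
tcp_rot: [3.142, 0.0, 3.014]
contact_force: [0.2, 0.6, -1.6]
grip_width: 38.9
finger_force: 30.0
```

>>> arm_command --gripper '[58,58,58,58,58]' --pt "0 0 0" --pt "0 0 0" --pt "0 0 -0.2" --pt "0 0 -0.8" --pt "0 0 -1" --twist '[0,0,0,0,0]'

```text
time: 20.2
tool_pos: [539.7, 270.2, 55.3]
tcp_rot: [-3.141, -0.001, 3.014]
contact_force: [-0.1, -0.0, 0.4]
grip_width: 57.6
finger_force: 0.0
```

>>> arm_command --gripper '[80,80,80,80,80]' --pt "0 0 -1" --pt "0 0 -1" --pt "-0.1 -1 -1" --pt "-0.1 -1 -1" --pt "-0.1 -1 -1" --twist '[0,0,0,0,0]'

```text
time: 20.82
tool_pos: [537.8, 194.2, 181.2]
tcp_rot: [3.142, 0.001, 3.015]
contact_force: [0.4, 0.8, -0.8]
grip_width: 80.2
finger_force: 0.0
```

>>> arm_command --gripper '[80,80,80,80,80]' --pt "-0.1 -1 -0.6" --pt "-0.1 -1 0" --pt "-0.1 -1 0" --pt "-0.1 -1 0" --pt "-0.1 -1 0" --twist '[0,0,0,0,0]'

```text
time: 21.45
tool_pos: [534.4, 68.6, 195.4]
tcp_rot: [-3.142, 0.001, 3.014]
contact_force: [-0.1, 0.2, 0.1]
grip_width: 79.7
finger_force: 0.0
```

>>> arm_command --gripper '[80,80,80,80,80]' --pt "-0.1 -1 0" --pt "-0.1 -1 0" --pt "0 -0.3 0" --pt "0 0 0" --pt "0 0 0" --twist '[0,0,0,0,0]'

```text
time: 22.08
tool_pos: [532.1, 12.5, 195.0]
tcp_rot: [3.141, 0.0, 3.015]
contact_force: [0.3, -0.0, 0.6]
grip_width: 80.0
finger_force: 0.0
```

Run:
```python
from h import *
C,im=snap("wrist","w3.png"); np.save('w3.npy',np.hstack([C[1],C[2][:,None]]))
x,y=proj(C,[532,11,60]).round().astype(int); print(get_obs()["tool_pos"],x,y)
y=int(np.clip(y,90,330))
cv2.imwrite('pics/w3c.png',cv2.resize(im[y-90:y+90,x-120:x+120],None,fx=3.33,fy=3.33,interpolation=cv2.INTER_CUBIC)); print(x,y)
_,t=snap("top","top3.png"); cv2.imwrite('pics/top3c.png',cv2.resize(t[190:310,120:300],None,fx=4,fy=4,interpolation=cv2.INTER_CUBIC))
```

```text
[532.13364387  12.52029344 195.019322  ] 275 203
275 203
```

View pics/w3c.png

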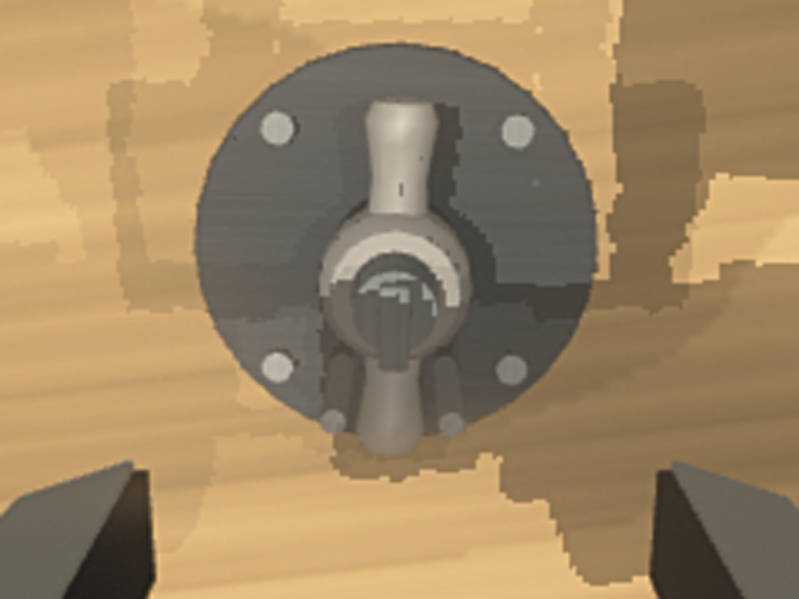

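View pics/top3c.png

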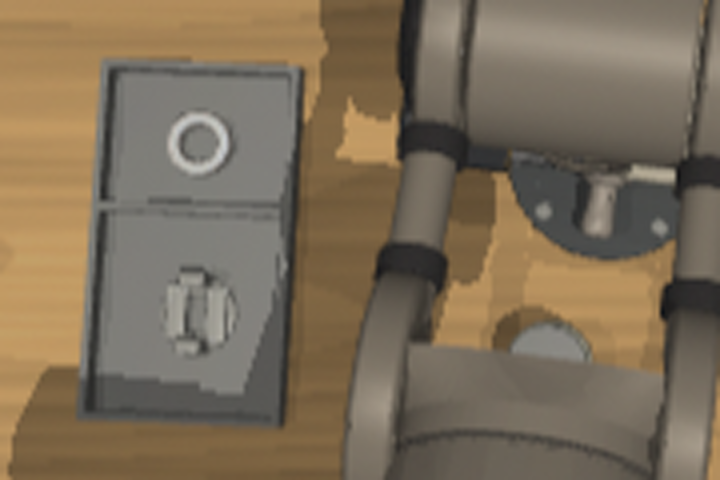

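The tray view shows the ring flat in the narrow bay (198,143) and the nut standing wings up in the wide bay (200,312). The wrist crop shows the handle's arms from (401,105) to (389,445), with the hub at (395,285).

Run:
```python
from h import *
M=np.load('w3.npy'); C=(np.array(get_calibration("wrist")["mtx"]),M[:,:3],M[:,3])
P=lambda x,y,z: ray(C,275-120+x/3.33,203-90+y/3.33,z)[:2]
a,b=P(401,103,46),P(389,452,46); d=b-a; print(a,b,(a+b)/2,np.linalg.norm(d),np.degrees(np.arctan2(d[1],d[0])))
a,b=P(398,185,46),P(390,395,46); d=b-a; print("necks",np.degrees(np.arctan2(d[1],d[0])))
print("hub",P(395,284,57)); p=P(333,422,62),P(451,424,62); d=p[0]-p[1]; print("pins",p,np.linalg.norm(d),np.degrees(np.arctan2(d[1],d[0])))
```

```text
[480.24401535  17.5985873 ] [583.03196062   0.92093735] [531.63798798   9.25976232] 104.13215497280359 -9.216096363531987
necks -9.430270832655658
hub [528.19706768   9.85326584]
pins (array([564.98447095, -12.65398335]), array([569.80654505,  20.65398391])) 33.65520882790387 -98.2376143923512
```

>>> arm_command --gripper '[80,80,80,80,80]' --pt "0 -0.05 0.9" --pt "0 0 1" --pt "0 0 1" --pt "0 0 1" --pt "0 0 0.9" --twist '[0.38,0,0,0,0]'

```text
time: 22.8
tool_pos: [531.9, 11.1, 74.1]
tcp_rot: [-3.142, -0.0, 2.982]
contact_force: [0.9, -0.3, -0.0]
grip_width: 79.9
finger_force: 0.0
```

>>> arm_command --gripper '[80,80,80,80,80]' --pt "0 0 0.7" --pt "0 0 0.5" --pt "0 0 0.3" --pt "0 0 0" --pt "0 0 0" --twist '[0,0,0,0,0]'

```text
time: 23.42
tool_pos: [532.4, 10.4, 38.0]
tcp_rot: [-3.142, 0.001, 2.981]
contact_force: [0.1, 0.7, -0.2]
grip_width: 80.1
finger_force: 0.0
```

>>> arm_command --gripper '[80,30,30,30,30]' --pt "0 0 0.18" --pt "0 0 0" --pt "0 0 0" --pt "0 0 0" --pt "0 0 0" --twist '[0,0,0,0,0]'

```text
time: 24.05
tool_pos: [532.0, 10.4, 33.0]
tcp_rot: [-3.142, 0.0, 2.981]
contact_force: [-0.4, 0.1, -0.0]
grip_width: 44.5
finger_force: 0.0
```

>>> arm_command --gripper '[30,30,30,30,30]' --pt "0 0 0" --pt "0 0 0" --pt "0 0 0" --pt "0 0 0" --pt "0 0 0" --twist '[0,0,0,0,0]'

```text
time: 24.68
tool_pos: [532.0, 10.5, 33.0]
tcp_rot: [-3.142, 0.0, 2.981]
contact_force: [0.4, 1.5, 1.3]
grip_width: 43.2
finger_force: 30.0
```

>>> arm_command --gripper '[30,30,30,30,30]' --pt "0 0 -0.1" --pt "0 0 -0.3" --pt "0 0 -0.5" --pt "0 0 -0.6" --pt "0 0 -0.6" --twist '[0,0,0,0,0]'

```text
time: 25.3
tool_pos: [532.2, 10.4, 86.9]
tcp_rot: [-3.142, 0.001, 2.981]
contact_force: [0.6, -0.1, -1.0]
grip_width: 43.3
finger_force: 30.0
```

>>> arm_command --gripper '[30,30,30,30,30]' --pt "0 0 -0.6" --pt "0 0 -0.6" --pt "0 0 -0.6" --pt "0 0 -0.5" --pt "0 0 -0.3" --twist '[0,0,0,0,0]'

```text
time: 25.92
tool_pos: [532.2, 10.4, 151.3]
tcp_rot: [-3.142, 0.001, 2.981]
contact_force: [-0.2, 0.5, -2.2]
grip_width: 43.4
finger_force: 30.0
```

>>> arm_command --gripper '[30,30,30,30,30]' --pt "-0.1 -0.5 0" --pt "-0.25 -1 0" --pt "-0.25 -1 0" --pt "-0.25 -1 0" --pt "-0.25 -1 0" --twist '[0,0,0,0,0]'

```text
time: 26.55
tool_pos: [540.7, -106.6, 149.7]
tcp_rot: [-3.142, -0.001, 2.981]
contact_force: [-0.4, -0.2, -1.3]
grip_width: 43.4
finger_force: 30.0
```

>>> arm_command --gripper '[30,30,30,30,30]' --pt "-0.25 -1 0" --pt "-0.25 -1 0" --pt "-0.25 -1 0" --pt "-0.25 -1 0" --pt "-0.25 -1 0" --twist '[0,0,0,0,0]'

```text
time: 27.18
tool_pos: [551.5, -235.0, 149.7]
tcp_rot: [3.141, -0.001, 2.981]
contact_force: [-0.2, 0.7, -1.5]
grip_width: 43.4
finger_force: 30.0
```

>>> arm_command --gripper '[30,30,30,30,30]' --pt "-0.25 -1 0" --pt "-0.25 -1 0" --pt "-0.1 -0.4 0" --pt "0 0 0" --pt "0 0 0" --twist '[0,0,0,0,0]'

```text
time: 27.8
tool_pos: [557.1, -294.1, 150.3]
tcp_rot: [3.141, -0.001, 2.982]
contact_force: [1.0, -0.5, -1.8]
grip_width: 43.5
finger_force: 30.0
```

Run:
```python
from h import *
o=get_obs();C,im=snap("wrist","w4.png"); np.save('w4.npy',np.hstack([C[1],C[2][:,None]]))
print(o["tool_pos"],o["tcp_rot"],proj(C,[478,-307,21]))
hsv=cv2.cvtColor(im,cv2.COLOR_BGR2HSV)
x,y=proj(C,[478,-307,21]).astype(int); print(hsv[y-20:y+21:20,x-20:x+21:20])
m=((hsv[...,1]<80)&(hsv[...,2]<110)).astype(np.uint8)*255; n,l,s,c=cv2.connectedComponentsWithStats(m); k=l[y,x]; print(k,s[k])
cs,_=cv2.findContours((l==k).astype(np.uint8),cv2.RETR_EXTERNAL,cv2.CHAIN_APPROX_NONE); q=max(cs,key=cv2.contourArea)
P=np.array([ray(C,*p[0],21)[:2] for p in q],np.float32); print(cv2.minAreaRect(P))
```

```text
[ 557.11996137 -294.13736693  150.30976926] [ 3.14101676e+00 -6.06189267e-04  2.98170096e+00] [246.94393323 117.06119164]
[[[ 28  24 129]
  [ 21  29 113]
  [ 23  27 125]]

 [[ 24  24 108]
  [ 27  22 106]
  [ 25  25 112]]

 [[ 22  27 104]
  [ 27  25 102]
  [ 25  28 101]]]
14 [ 176  100  142   59 3332]
((487.10369873046875, -310.3505859375), (121.70067596435547, 45.05268478393555), 83.04510498046875)
```

View pics/w4.png

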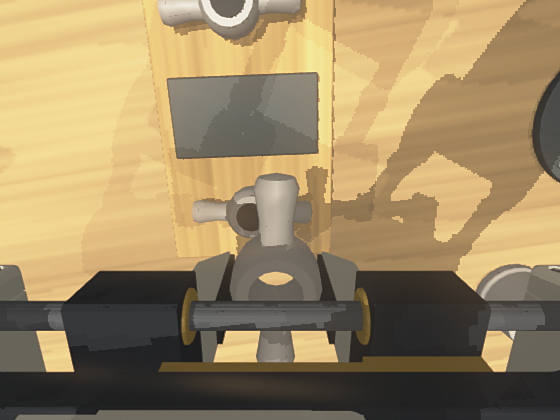

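The tile's corners are at (167,79), (317,73), (318,153) and (177,158). The held handle hangs true, with its arms on column 277, hub at (277,275).

Run:
```python
from h import *
M=np.load('w4.npy'); C=(np.array(get_calibration("wrist")["mtx"]),M[:,:3],M[:,3]); im=cv2.imread('pics/w4.png')
hsv=cv2.cvtColor(im,cv2.COLOR_BGR2HSV); m=((hsv[...,1]<60)).astype(np.uint8)*255
m[:66]=0;m[166:]=0;m[:,:155]=0;m[:,330:]=0
cs,_=cv2.findContours(m,cv2.RETR_EXTERNAL,cv2.CHAIN_APPROX_NONE); q=max(cs,key=cv2.contourArea)
r=cv2.minAreaRect(np.array([ray(C,*p[0],21)[:2] for p in q],np.float32)); print(r)
Q=np.array([ray(C,u,v,21)[:2] for u,v in((167,79),(317,73),(318,153),(177,158))]); print(Q.mean(0),np.linalg.norm(Q-np.roll(Q,-1,0),axis=1)); d=Q[0]-Q[1]+Q[3]-Q[2]; print(np.degrees(np.arctan2(d[1],d[0])))
for x,y in((277,178),(276,362)): print(ray(C,x,y,150-3+16)) 
o=get_obs()
t=np.array(r[0])-o["tool_pos"][:2]; ya=o["tcp_rot"][2]; print(t, "tool x,y units",(t@[np.cos(ya),np.sin(ya)])/25,(t@[np.sin(ya),-np.cos(ya)])/25)
```

```text
((477.4208068847656, -309.6197509765625), (120.9486312866211, 64.43236541748047), 83.00225830078125)
[ 477.74876736 -308.8934358 ] [121.53067067  64.00387908 122.35155942  63.78182782]
-97.04719524296411
[ 505.39441377 -286.46357041  163.        ]
[ 604.19742128 -302.71626122  163.        ]
[-79.83016953 -15.57604383] tool x,y units 3.0536669081283896 -1.1224388566531127
```

>>> arm_command --gripper '[30,30,30,30,30]' --pt "0.6 -0.2 0" --pt "0.8 -0.3 0" --pt "0.8 -0.3 0" --pt "0.5 -0.2 0" --pt "0.29 -0.07 0" --twist '[0,0,0,0,0]'

```text
time: 28.48
tool_pos: [478.9, -309.3, 150.8]
tcp_rot: [-3.141, 0.001, 2.981]
contact_force: [0.6, -0.7, -2.2]
grip_width: 43.3
finger_force: 30.0
```

>>> arm_command --gripper '[30,30,30,30,30]' --pt "0 0 0" --pt "0 0 0" --pt "0 0 0" --pt "0 0 0" --pt "0 0 0" --twist '[0.6,1,1,1,1]'

```text
time: 29.1
tool_pos: [479.6, -309.2, 150.5]
tcp_rot: [3.141, 0.0, 2.577]
contact_force: [-0.3, -0.0, -2.4]
grip_width: 43.5
finger_force: 30.0
```

>>> arm_command --gripper '[30,30,30,30,30]' --pt "0 0 0" --pt "0 0 0" --pt "0 0 0" --pt "0 0 0" --pt "0 0 0" --twist '[1,1,1,1,1]'

```text
time: 29.72
tool_pos: [479.6, -309.2, 150.5]
tcp_rot: [3.141, 0.0, 2.141]
contact_force: [-0.7, 0.8, -2.6]
grip_width: 43.1
finger_force: 30.0
```

>>> arm_command --gripper '[30,30,30,30,30]' --pt "0 0 0" --pt "0 0 0" --pt "0 0 0" --pt "0 0 0" --pt "0 0 0" --twist '[1,1,1,1,1]'

```text
time: 30.35
tool_pos: [479.6, -309.2, 150.5]
tcp_rot: [3.141, 0.0, 1.705]
contact_force: [0.1, 0.1, -3.1]
grip_width: 42.9
finger_force: 30.0
```

>>> arm_command --gripper '[30,30,30,30,30]' --pt "0 0 0" --pt "0 0 0" --pt "0 0 0" --pt "0 0 0" --pt "0 0 0" --twist '[1,1,0.97,0,0]'

```text
time: 30.98
tool_pos: [479.4, -309.3, 150.5]
tcp_rot: [3.141, 0.0, 1.45]
contact_force: [0.0, -0.3, -1.6]
grip_width: 43.5
finger_force: 30.0
```

>>> arm_command --gripper '[30,30,30,30,30]' --pt "0 0 0.8" --pt "0 0 0.9" --pt "0 0 0.9" --pt "0 0 0.9" --pt "0 0 0.6" --twist '[0,0,0,0,0]'

```text
time: 31.6
tool_pos: [479.0, -309.2, 47.0]
tcp_rot: [-3.141, -0.0, 1.449]
contact_force: [-0.1, 0.0, -1.7]
grip_width: 43.3
finger_force: 30.0
```

>>> arm_command --gripper '[30,30,30,30,30]' --pt "0 0 0.4" --pt "0 0 0.2" --pt "0 0 0.08" --pt "0 0 0" --pt "0 0 0" --twist '[0,0,0,0,0]'

```text
time: 32.22
tool_pos: [479.4, -309.7, 31.4]
tcp_rot: [3.141, 0.001, 1.448]
contact_force: [-0.1, -0.3, -2.2]
grip_width: 43.3
finger_force: 30.0
```

Gently down to about 24.5.

>>> arm_command --gripper '[30,30,30,30,30]' --pt "0 0.0 0.1" --pt "0 0 0.06" --pt "0 0 0.05" --pt "0 0 0.04" --pt "0 0 0.02" --twist '[0,0,0,0,0]'

```text
time: 32.85
tool_pos: [479.2, -309.5, 24.1]
tcp_rot: [-3.142, 0.0, 1.448]
contact_force: [0.2, 0.7, -2.2]
grip_width: 43.4
finger_force: 30.0
```

>>> arm_command --gripper '[30,30,30,30,30]' --pt "0 0 0.01" --pt "0 0 0.01" --pt "0 0 0.01" --pt "0 0 0" --pt "0 0 0" --twist '[0,0,0,0,0]'

```text
time: 33.48
tool_pos: [479.2, -309.5, 24.0]
tcp_rot: [3.141, 0.0, 1.448]
contact_force: [-2.0, 0.9, 6.3]
grip_width: 43.3
finger_force: 30.0
```

Contact (+6 N). Next I release, opening to 56 mm, then rise and check.

>>> arm_command --gripper '[46,50,56,56,56]' --pt "0 0 0" --pt "0 0 0" --pt "0 0 0" --pt "0 0 0" --pt "0 0 0" --twist '[0,0,0,0,0]'

```text
time: 34.1
tool_pos: [479.2, -309.5, 23.4]
tcp_rot: [3.142, 0.0, 1.448]
contact_force: [0.5, -0.2, 0.0]
grip_width: 56.1
finger_force: 0.0
```

>>> arm_command --gripper '[56,56,56,56,56]' --pt "0 0 -0.3" --pt "0 0 -0.6" --pt "0 0 -0.9" --pt "0 0 -1" --pt "0 0 -1" --twist '[0,0,0,0,0]'

```text
time: 34.72
tool_pos: [479.4, -309.6, 120.5]
tcp_rot: [3.14, 0.001, 1.448]
contact_force: [0.1, 0.2, 0.6]
grip_width: 55.8
finger_force: 0.0
```

>>> arm_command --gripper '[56,56,56,56,56]' --pt "-0.5 0 -1" --pt "-0.6 0 -0.8" --pt "-0.6 0 0" --pt "-0.6 0 0" --pt "0 0 0" --twist '[0,0,0,0,0]'

```text
time: 35.35
tool_pos: [471.5, -367.3, 162.3]
tcp_rot: [-3.14, -0.001, 1.446]
contact_force: [-0.2, -0.5, -0.2]
grip_width: 56.3
finger_force: 0.0
```

Run:
```python
from h import *
C,im=snap("wrist","w5.png"); np.save('w5.npy',np.hstack([C[1],C[2][:,None]])); print(get_obs()["tool_pos"],proj(C,[478,-309,21]))
```

```text
[ 471.5814476  -366.57330304  162.33306159] [274.92458918 135.5696799 ]
```

View pics/w5.png

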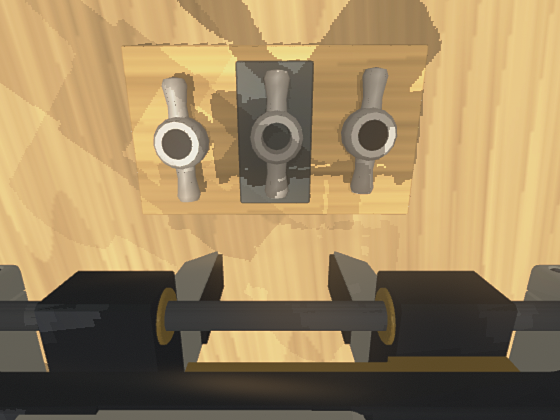

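The handle stands upright on the tile with its arms at (277,70)–(276,197). The tile's corners are (236,61), (312,62), (310,203) and (240,202). A numeric check of the centring follows.

Run:
```python
from h import *
M=np.load('w5.npy'); C=(np.array(get_calibration("wrist")["mtx"]),M[:,:3],M[:,3])
Q=np.array([ray(C,u,v,21)[:2] for u,v in((236.5,61),(312.5,62),(310,203),(240,202.5))]); print("tile",Q.mean(0))
a,b=ray(C,277.5,69.5,37)[:2],ray(C,276,198,37)[:2]; d=a-b; print("handle",(a+b)/2,np.linalg.norm(d),np.degrees(np.arctan2(d[1],d[0])))
print("hub",ray(C,276.5,136,50))
d=Q[0]+Q[1]-Q[2]-Q[3]; print(np.degrees(np.arctan2(d[1],d[0])))
```

```text
tile [ 477.76093253 -309.80461654]
handle [ 479.49683331 -309.56433507] 105.23157736097617 82.30433765076054
hub [ 479.56368068 -307.48087488   50.        ]
83.09287504113257
```

```bash
python3 -c "
from plant import *
print(close_job())"
```

```text
the job is handed in; nothing more can be done
None
```

The job is done and handed in at about 35 s: the nut stands wings up in the wide bay, the ring lies flat in the narrow bay, and the handle is upright on the tile, about 2 mm off centre and 1° off its length.

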